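# Pack the camera kit into its foam

## Robot

A 6-joint arm with a two-finger parallel gripper is mounted at the origin on the work surface. World frame = base frame: x ahead of the robot, y to its left, z up, the work surface at z = 0. Lengths are in mm, angles in rad, forces in N, time in s.
With the tool pointing down it reaches from about 275 to 1000 mm from the base axis. Payload 8.4 kg.
Tool frame: the origin (TCP) lies at the very end of the fingers, on their centre line; the grasp point (between the pads) lies 19 mm behind it; x points along the fingers, y is the direction in which the jaws open and shut, and the axes are right-handed (so a half turn about x gives the same grasp; the last joint's range is limited). The gripper opens to 85 mm and grips with 20 to 120 N. Pads are 22 mm wide; open, the fingers measure 114 mm over their backs; the gripper's body (76 mm by 85 mm) begins 54 mm behind the grasp point. The pads swing forward as they close: fully open they stand 13 mm farther back than shut.
Start: joints at [-1.331, 0.353, 1.633, -0, 1.155, -0.002], TCP at [149.655, -606.821, 231.281] pointing down, gripper open.
Joint ranges: [-2.63, 2.63], [-0.92, 2.1], [0.06, 2.66], [-1.3, 4.44], [0, 2.69], [-3.02, 3.02]. Speed limits (rad/s): [2.22, 2.22, 2.79, 3.14, 3.14, 3.14].

## Interface

Orientations are given as [roll, pitch, yaw] about the fixed x, y, z axes, in that order (R = Rz(yaw) Ry(pitch) Rx(roll)).
In Python, from rig import r, grab_frame, camera_params, sign_off gives the robot as it stands.
- The arm moves only by the tool drive_tool, never from a script. Its argument "rows" is one flat list of numbers, 7 for each row, row after row: the shift along the tool's x, y, z in mm, then the turn, a rotation vector about the tool's x, y, z in degrees, then the opening in per cent of the stroke, from 0 (shut) to 100 (fully open). In form: [x, y, z, rx, ry, rz, fingers, x, y, z, rx, ry, rz, fingers, ...]. A call has 1 to 10 rows; each row is the pose to reach, as a shift and turn from the pose measured when the call began, along the tool's axes at that moment; what a row does not reach only later rows make up. A row lasts 1/8 s, in which the tool goes at most 62.5 mm and 10.7 degrees, less where a joint would pass 70% of its speed; a pose out of reach is approached as far as the arm can. A call with a gripper value outside its range is refused whole. The fingers move at their own pace and stop on an object; "newtons" is the grip in N (left out, the last holds). Time passes only in rows, so rows that repeat a pose let the fingers close. It gives the time, the measured TCP pose, the force and the opening at its end, in the units of the state.
- r.sense(): the state, without advancing time (a new reading comes with each control period).
- grab_frame(name): name is "scene" or "top" or "wrist"; returns the picture (400x640x3 uint8, red, green, blue); there is no depth.
- camera_params(name): a dict with "vertical_fov" (degrees; the focal length in pixels is half the picture's height over the tangent of half this angle, whatever the lens; pixels are square), "cx", "cy" (the principal point, pixels), "pose" (4x4, takes a point from camera to world coordinates); the wrist camera has in their place "tool_from_camera" (4x4, takes a point from camera to tool coordinates, whose origin is the TCP and whose axes are the tool frame's). Camera axes: x right, y down, z forward; pixel columns grow to the right and rows downward; lengths in mm; the calibration is good to about 2 mm. A picture is of the moment at which its call begins: read the wrist's pose just before it. camera_params takes no time and is no camera call.
- sign_off(): hands the job in, once; it reports no verdict.
The state is a dict: "clock": time; "qpos": joint angles; "qvel": joint speeds; "joint_efforts": joint torques, N m; "eef_pos": TCP position; "tcp_rot": TCP orientation; "contact_force": force on the tool from outside, world axes, zero at the start; "wrist_torque": the same for the moment, N m; "opening": opening from 0.0 (shut) to 1.0 (fully open).
Only numpy, scipy, OpenCV 4.12 (cv2) and the standard library are available. Lean on these libraries where they do the work, as an engineer would, in place of code of your own. Each camera call takes 0.05 s, during which the arm holds its last target.

## Task

Pack up the camera kit: put the three loose lenses and the power pack into the foam of the open case, each lens upright in the round pocket of its own size (large in large, medium in medium, small in small) and the power pack upright in the oblong pocket, all sitting down on the pocket floors. They are delicate, so set each one down gently and never drop it, and leave the mug and the roll of tape where they are.

Things in the scene. Friction and masses are not known exactly. Their poses are not given: they have to be found in the camera images.
- lens_large_mid (a point): Centre (on the axis, half-way up) of the large camera lens: a black round cylinder 62 mm in diameter and 84 mm tall standing upright on the table, loose, with a dark glass disc on top; 90 to 450 g. Its z axis points up along the lens. It may be gripped anywhere round its side.
- lens_medium_mid (a point): Centre (on the axis, half-way up) of the medium camera lens: a black round cylinder 46 mm in diameter and 76 mm tall standing upright on the table, loose, with a dark glass disc on top; 90 to 450 g. Its z axis points up along the lens. It may be gripped anywhere round its side.
- lens_small_mid (a point): Centre (on the axis, half-way up) of the small camera lens: a black round cylinder 32 mm in diameter and 70 mm tall standing upright on the table, loose, with a dark glass disc on top; 90 to 450 g. Its z axis points up along the lens. It may be gripped anywhere round its side.
- pack_mid (a point): Centre (half-way up) of the camera power pack: a dark oblong block standing upright, 66 mm along its own x, 40 mm along its own y, 72 mm tall (z up), loose, with two brass contacts on its top; 190 to 400 g. Grip it across its 40 mm width (along its y).
- foam_large: Fixed foam block with the round pocket for the large lens: 110 x 110 x 30 mm, origin at the centre of its underside, z up. In the middle of its top is a round pocket 78 mm in diameter and 12 mm deep, so the pocket's floor is 18 mm above the origin. The floor is darker than the block. The four foam blocks lie 2 by 2, 114 mm from centre to centre, in a shallow black open case 26 mm high.
- foam_medium: Fixed foam block with the round pocket for the medium lens: 110 x 110 x 30 mm, origin at the centre of its underside, z up. In the middle of its top is a round pocket 61 mm in diameter and 12 mm deep, so the pocket's floor is 18 mm above the origin. The floor is darker than the block. The four foam blocks lie 2 by 2, 114 mm from centre to centre, in a shallow black open case 26 mm high.
- foam_small: Fixed foam block with the round pocket for the small lens: 110 x 110 x 30 mm, origin at the centre of its underside, z up. In the middle of its top is a round pocket 46 mm in diameter and 12 mm deep, so the pocket's floor is 18 mm above the origin. The floor is darker than the block. The four foam blocks lie 2 by 2, 114 mm from centre to centre, in a shallow black open case 26 mm high.
- foam_oblong: Fixed foam block with the oblong pocket for the power pack: 110 x 110 x 30 mm, origin at the centre of its underside, z up. In the middle of its top is a pocket 82 mm along its x and 56 mm along its y, 12 mm deep (floor 18 mm above the origin). It shares the case with the three round-pocket blocks.
- mug: White ceramic mug, loose, a bystander to be left alone: 76 mm in diameter, 90 mm tall, upright, origin at the centre of its underside, handle towards its own +y. The rest of the equipment round the table is fixed; amid the lenses nothing but the tape roll lies higher than 10 mm, and the fixed things (none over 60 mm high on that side) stand at least 40 mm clear of any lens or the pack.
- tape: Roll of clear tape lying flat among the lenses, loose, a bystander to be left alone: a ring 48 mm in diameter, 18 mm tall, origin at the centre of its underside.
There are look-alikes about, which are no part of the job. Leave any green, orange or purple look-alike of the part that bears pack_mid alone.

How it is judged:
By the outcome, as a careful person would: the job done as asked, in the order asked, and still so for the second after the job is handed in, with the robot touching nothing.
It also fails if it takes over 120 s, if anything falls off the work surface, if the arm or the gripper's body presses on something with over 40 N, if the wrist force passes 120 N, or if a joint passes its speed limit or range.

## Working session

There is one attempt and no reset: what is moved stays moved. The work goes in short steps, Python scripts to look and compute and a tool call to move; the robot and the scene stay as the last step left them, time stands still between calls to the robot, and variables do not carry over. Pictures are saved under pics/ and viewed, and the job is handed in when it is done.

Besides the shell and the picture viewer there is one more tool, called after "Call:" by a JSON object that holds its "fn" and its "kwargs", one argument or row to a line. drive_tool: Moves the arm, as the interface text tells. Its arguments: {"type":"object","properties":{"rows":{"type":"array","items":{"type":"number"}},"newtons":{"type":"number"}},"required":["rows"]}

```bash
ls; mkdir -p pics; python3 - <<'E'
from rig import r, grab_frame, camera_params
import cv2
print(r.sense())
for n in("scene","top","wrist"):
    f=grab_frame(n); cv2.imwrite(f"pics/{n}0.png",f[:,:,::-1]); print(n,camera_params(n))
E
```

```text
pics
{'clock': 0.0, 'qpos': array([-1.33141444e+00,  3.53650071e-01,  1.63411190e+00,  2.11219579e-05,
        1.15521929e+00, -2.46087246e-03]), 'qvel': array([ 7.28172767e-05, -5.47001019e-04,  7.68027146e-05, -2.33743037e-04,
       -6.85272567e-04, -7.90257116e-04]), 'joint_efforts': array([-2.03085765e-03, -6.05260062e+01, -3.42068946e+01, -9.49289961e-05,
        9.60917008e-03, -8.46439411e-05]), 'eef_pos': array([ 149.54074173, -606.36270275,  230.56999955]), 'tcp_rot': array([-1.58716392,  1.56940758,  1.79626296]), 'contact_force': array([-0.17845858,  0.2609603 ,  0.24432926]), 'wrist_torque': array([-0.0069342 , -0.01797121, -0.03000089]), 'opening': 0.9981754081351569}
scene {'vertical_fov': 55.878868728508365, 'cx': 320.8095641242738, 'cy': 199.6444669173684, 'pose': array([[ 5.43135225e-01,  6.99744732e-01, -4.64070509e-01,
         9.77131206e+02],
       [ 8.39513264e-01, -4.42768609e-01,  3.14918146e-01,
        -3.54071085e+02],
       [ 1.48864598e-02, -5.60636486e-01, -8.27928212e-01,
         8.03237113e+02],
       [ 0.00000000e+00,  0.00000000e+00,  0.00000000
[... 226 characters left out ...]
.99888782e-01,  1.39583204e-02,  5.25257161e-03,
        -9.38506215e+01],
       [-6.60651923e-03, -9.87959214e-02, -9.95085785e-01,
         1.38994586e+03],
       [ 0.00000000e+00,  0.00000000e+00,  0.00000000e+00,
         1.00000000e+00]])}
wrist {'vertical_fov': 70.75402901931095, 'cx': 319.3888119947552, 'cy': 197.6714139377597, 'tool_from_camera': array([[ 3.13146455e-04, -3.01459631e-01,  9.53478890e-01,
        -1.41023362e+02],
       [ 9.99999946e-01,  1.85248065e-04, -2.69855608e-04,
        -1.29476253e+00],
       [-9.52795472e-05,  9.53478923e-01,  3.01459673e-01,
        -7.70374327e+01],
       [ 0.00000000e+00,  0.00000000e+00,  0.00000000e+00,
         1.00000000e+00]])}
```

View pics/top0.png

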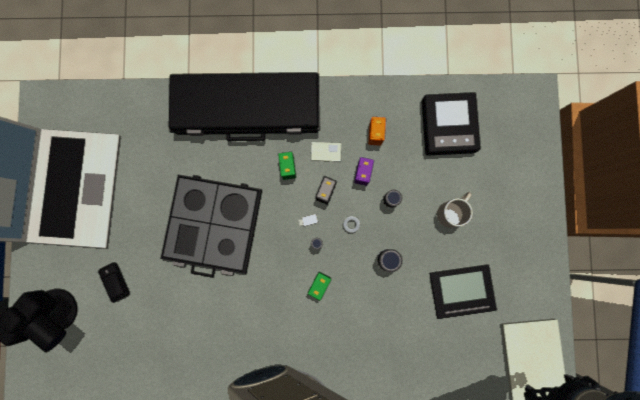

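View pics/scene0.png

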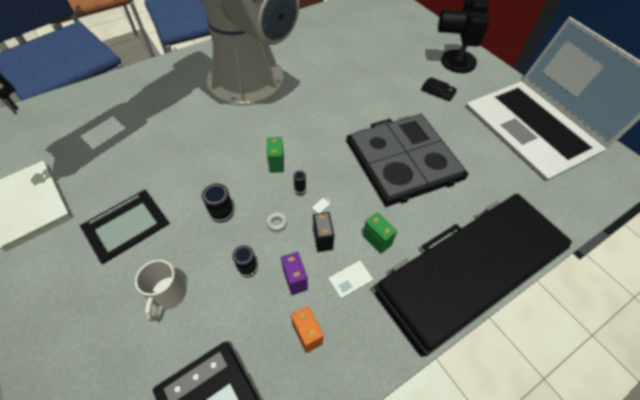

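View pics/wrist0.png

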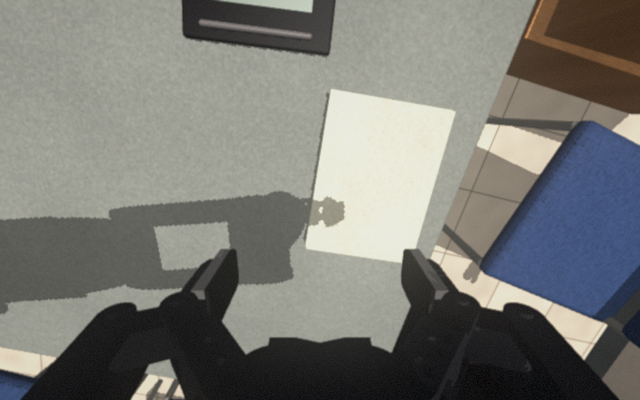

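```bash
python3 - <<'E'
import cv2
a=cv2.imread("pics/top0.png")
cv2.imwrite("pics/topA.png",cv2.resize(a[165:285,155:275],None,fx=5,fy=5,interpolation=cv2.INTER_CUBIC))
cv2.imwrite("pics/topB.png",cv2.resize(a[165:285,295:415],None,fx=5,fy=5,interpolation=cv2.INTER_CUBIC))
a=cv2.imread("pics/scene0.png")
cv2.imwrite("pics/scB.png",cv2.resize(a[130:330,190:350],None,fx=3,fy=3,interpolation=cv2.INTER_CUBIC))
E
```

```text
(no output)
```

View pics/topA.png

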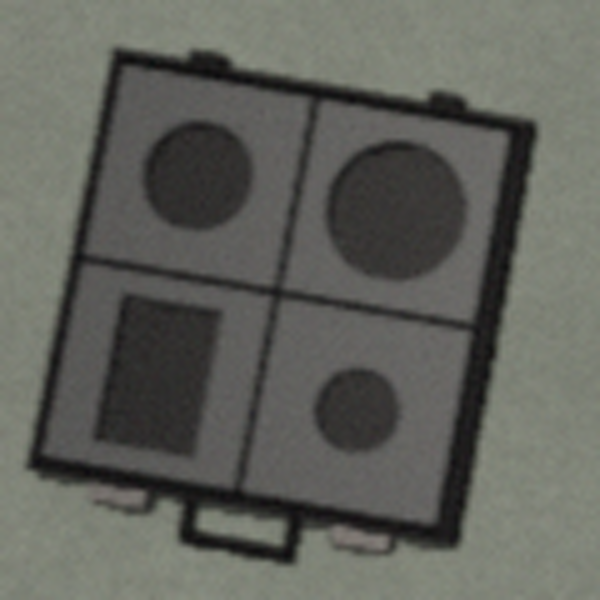

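View pics/topB.png

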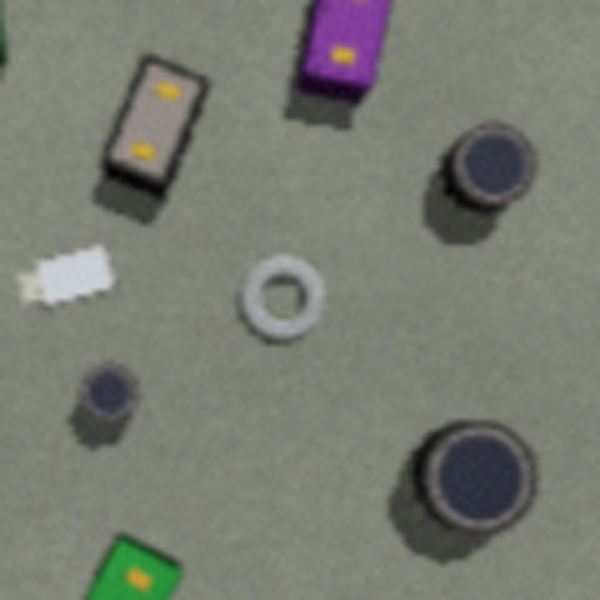

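View pics/scB.png

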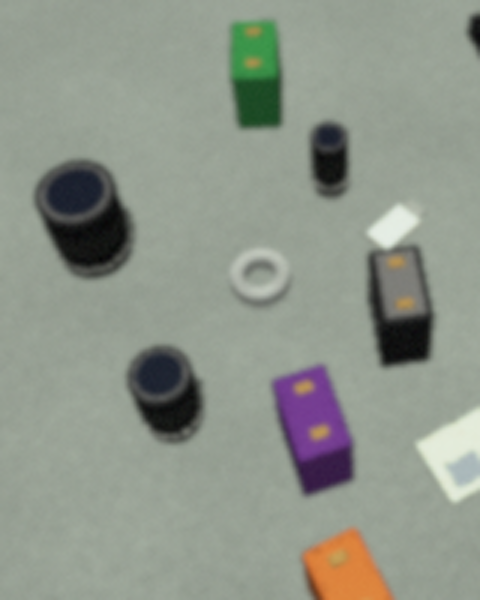

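```bash
cat > h.py <<'E'
import numpy as np
from scipy.spatial.transform import Rotation as R
from rig import r, grab_frame, camera_params
import cv2
def ray(cam,u,v,z,eef=None):
    p=camera_params(cam); f=200/np.tan(np.radians(p["vertical_fov"]/2))
    d=np.array([(u-p["cx"])/f,(v-p["cy"])/f,1])
    if cam=="wrist":
        T=np.eye(4);T[:3,:3]=R.from_euler("xyz",eef[1]).as_matrix();T[:3,3]=eef[0];T=T@p["tool_from_camera"]
    else: T=p["pose"]
    d=T[:3,:3]@d;o=T[:3,3]
    return o+d*(z-o[2])/d[2]
def proj(cam,P,eef=None):
    p=camera_params(cam); f=200/np.tan(np.radians(p["vertical_fov"]/2))
    if cam=="wrist":
        T=np.eye(4);T[:3,:3]=R.from_euler("xyz",eef[1]).as_matrix();T[:3,3]=eef[0];T=T@p["tool_from_camera"]
    else: T=p["pose"]
    c=np.linalg.inv(T)@np.r_[P,1]
    return np.array([p["cx"]+f*c[0]/c[2],p["cy"]+f*c[1]/c[2]])
E
python3 - <<'E'
from h import *
np.set_printoptions(precision=1,suppress=True)
A=lambda x,y,z:ray("top",155+x/5-.4,165+y/5-.4,z)
B=lambda x,y,z:ray("top",295+x/5-.4,165+y/5-.4,z)
for n,x,y in(("med",198,175),("large",397,211),("small",357,410),("obl",158.5,376),("oblN",173,303),("oblS",144.5,449)):print(n,A(x,y,30))
for n,x,y,z in(("L",480,477,84),("M",494,165,76),("S",109,390,70),("P",157,120,72),("Pn",178,67,72),("Ps",137,172,72),("tape",283,298,18)):print(n,B(x,y,z))
S=lambda x,y,z:ray("scene",190+x/3-.3,130+y/3-.3,z)
for n,x,y,z in(("L",77,193,84),("M",161,376,76),("S",329,137,70),("P",400,283,72),("tape",260,270,18)):print("scene",n,S(x,y,z))
s=r.sense();print(R.from_euler("xyz",s["tcp_rot"]).as_matrix())
E
```

```text
med [606.  267.6  30. ]
large [583.9 154.4  30. ]
small [472.  176.5  30. ]
obl [492.6 288.5  30. ]
oblN [533.5 280.9  30. ]
oblS [451.8 295.8  30. ]
L [ 429.9 -276.9   84. ]
M [ 599.  -290.4   76. ]
S [479.3 -78.1  70. ]
P [ 626.9 -106.5   72. ]
Pn [ 656.2 -118.5   72. ]
Ps [598.3 -95.1  72. ]
tape [ 530.7 -177.1   18. ]
scene L [ 430.2 -278.3   84. ]
scene M [ 600.6 -292.4   76. ]
scene S [477.6 -80.6  70. ]
scene P [ 625.4 -107.6   72. ]
scene tape [ 528.7 -178.3   18. ]
[[-0.   0.2 -1. ]
 [ 0.  -1.  -0.2]
 [-1.  -0.  -0. ]]
```

```bash
cat >> h.py <<'E'
def delta(pos,jaw=None):
    """world target & jaw angle (deg of tool y in world, tool down); prints tool-frame shift, rotvec deg"""
    s=r.sense();M=R.from_euler("xyz",s["tcp_rot"]).as_matrix()
    now=np.degrees(np.arctan2(M[1,1],M[0,1]))
    d=M.T@(np.array(pos)-s["eef_pos"])
    a=np.radians(now if jaw is None else jaw)
    y=np.array([np.cos(a),np.sin(a),0]);x=np.array([0,0,-1.]);G=np.c_[x,y,np.cross(x,y)]
    rv=np.degrees(R.from_matrix(M.T@G).as_rotvec())
    print("t",round(s["clock"],2),"eef",s["eef_pos"].round(1),"jaw",round(now,1),"open",round(s["opening"],3),"F",s["contact_force"].round(1),"q",s["qpos"].round(2))
    print(" shift",d.round(1),"rot",rv.round(2))
E
python3 -c "
from h import *
delta([430,-277.5,200]); delta([430,-277.5,200],-90)"
```

```text
t 0.15 eef [ 149.6 -606.5  230.7] jaw -76.1 open 1.0 F [-0.1 -0.4 -0.1] q [-1.33  0.35  1.63  0.    1.16 -0.  ]
 shift [  31.  -252.2 -351. ] rot [-0.   -0.    0.06]
t 0.15 eef [ 149.6 -606.5  230.7] jaw -76.1 open 1.0 F [-0.1 -0.4 -0.1] q [-1.33  0.35  1.63  0.    1.16 -0.  ]
 shift [  31.  -252.2 -351. ] rot [1.385e+01 1.000e-02 6.000e-02]
```

Call:
{"fn": "drive_tool", "kwargs": {
  "rows": [3, -25, -35, 0, 0, 0, 100, 6, -50, -70, 0, 0, 0, 100, 9, -75, -105, 0, 0, 0, 100, 12, -100, -140, 0, 0, 0, 100, 15, -125, -175, 0, 0, 0, 100, 18, -150, -210, 0, 0, 0, 100, 22, -176, -245, 0, 0, 0, 100, 25, -202, -281, 0, 0, 0, 100, 28, -228, -317, 0, 0, 0, 100, 31, -252, -351, 0, 0, 0, 100],
  "newtons": 40
}}

```text
clock: 1.4
eef_pos: [430.7, -276.4, 199.8]
tcp_rot: [-1.511, 1.57, 1.873]
contact_force: [0.5, -0.4, 0.0]
opening: 0.998
```

```bash
python3 - <<'E'
from h import *
delta([430,-277.5,200])
s=r.sense();e=(s["eef_pos"],s["tcp_rot"])
f=grab_frame("wrist")[:,:,::-1].copy(); cv2.imwrite("pics/w1.png",f)
print(proj("wrist",[430,-277.5,84],e),proj("wrist",[600,-291.5,76],e))
E
```

```text
t 1.4 eef [ 430.7 -276.4  199.8] jaw -76.1 open 0.998 F [ 0.5 -0.4  0. ] q [-0.57  0.21  1.9   0.    1.03  0.75]
 shift [-0.2  0.9  1. ] rot [0.   0.   0.07]
[321.88713257 194.44949854] [ 3.89712767e+02 -2.00445935e-01]
```

View pics/w1.png

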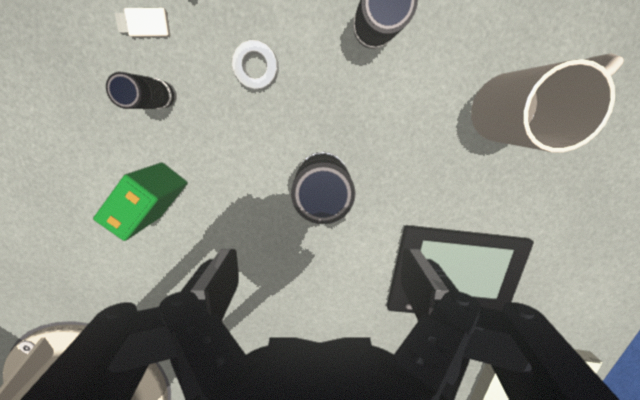

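Call:
{"fn": "drive_tool", "kwargs": {
  "rows": [20, 1, 1, 0, 0, 0, 100, 42, 1, 1, 0, 0, 0, 100, 64, 1, 1, 0, 0, 0, 100, 86, 1, 1, 0, 0, 0, 100, 108, 1, 1, 0, 0, 0, 100, 126, 1, 1, 0, 0, 0, 100, 142, 1, 1, 0, 0, 0, 100, 154, 1, 1, 0, 0, 0, 100, 162, 1, 1, 0, 0, 0, 100, 162, 1, 1, 0, 0, 0, 100]
}}

```text
clock: 2.7
eef_pos: [432.3, -274.2, 37.1]
tcp_rot: [-1.91, 1.567, 1.474]
contact_force: [-1.1, 0.6, -0.5]
opening: 1.0
```

Call:
{"fn": "drive_tool", "kwargs": {
  "rows": [0, 0, 0, 0, 0, 0, 80, 0, 0, 0, 0, 0, 0, 70, 0, 0, 0, 0, 0, 0, 60, 0, 0, 0, 0, 0, 0, 55, 0, 0, 0, 0, 0, 0, 50, 0, 0, 0, 0, 0, 0, 50, 0, 0, 0, 0, 0, 0, 50],
  "newtons": 40
}}

```text
clock: 3.58
eef_pos: [433.0, -274.8, 38.0]
tcp_rot: [-2.535, 1.568, 0.849]
contact_force: [-0.3, -1.1, 6.6]
opening: 0.716
```

```bash
python3 - <<'E'
from h import *
delta([430,-277.5,200])
s=r.sense();e=(s["eef_pos"],s["tcp_rot"])
f=grab_frame("wrist")[:,:,::-1].copy(); cv2.imwrite("pics/w2.png",f)
print(proj("wrist",[430,-277.5,84],e))
E
```

```text
t 3.58 eef [ 433.  -274.8   38. ] jaw -76.1 open 0.716 F [-0.3 -1.1  6.6] q [-0.57  0.46  2.01  0.    0.67  0.75]
 shift [-162.     1.6    3.2] rot [-0.   -0.14  0.1 ]
[327.12826937 315.70649549]
```

View pics/w2.png

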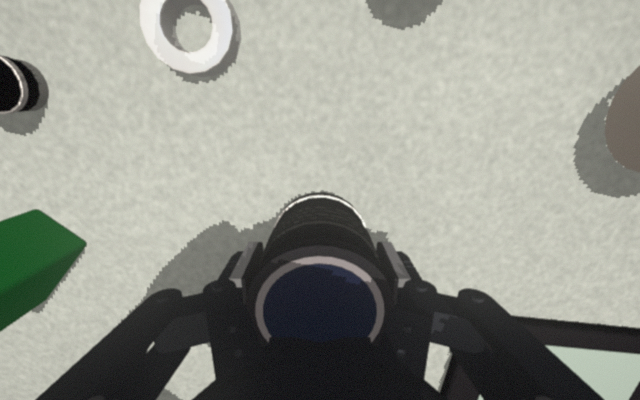

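Call:
{"fn": "drive_tool", "kwargs": {
  "rows": [-3, 0, 0, 0, 0, 0, 50, -10, 0, 0, 0, 0, 0, 50, -24, 0, 0, 0, 0, 0, 50, -42, 0, 0, 0, 0, 0, 50, -62, 0, 0, 0, 0, 0, 50, -84, 0, 0, 0, 0, 0, 50, -106, 0, 0, 0, 0, 0, 50, -128, 0, 0, 0, 0, 0, 50, -144, 0, 0, 0, 0, 0, 50, -150, 0, 0, 0, 0, 0, 50]
}}

```text
clock: 4.88
eef_pos: [433.1, -275.3, 189.3]
tcp_rot: [-3.009, 1.567, 0.375]
contact_force: [-0.6, -0.4, -3.8]
opening: 0.719
```

```bash
python3 - <<'E'
from h import *
delta([585.9,155.6,180])
E
```

```text
t 4.88 eef [ 433.1 -275.3  189.3] jaw -76.1 open 0.719 F [-0.6 -0.4 -3.8] q [-0.57  0.23  1.91  0.    1.    0.76]
 shift [  10.3 -381.6 -251.7] rot [-0.   -0.2   0.03]
```

Call:
{"fn": "drive_tool", "kwargs": {
  "rows": [1, -15, -10, 0, 0, 0, 50, 2, -45, -30, 0, 0, 0, 50, 3, -80, -53, 0, 0, 0, 50, 4, -118, -78, 0, 0, 0, 50, 5, -158, -104, 0, 0, 0, 50, 6, -200, -132, 0, 0, 0, 50, 7, -242, -160, 0, 0, 0, 50, 8, -284, -188, 0, 0, 0, 50, 9, -320, -211, 0, 0, 0, 50, 10, -345, -228, 0, 0, 0, 50]
}}

```text
clock: 6.12
eef_pos: [571.0, 117.2, 179.1]
tcp_rot: [-2.648, 1.569, 0.737]
contact_force: [0.3, -0.4, -3.0]
opening: 0.721
```

```bash
python3 - <<'E'
from h import *
delta([585.9,155.6,130])
E
```

```text
t 6.12 eef [571.  117.2 179.1] jaw -76.0 open 0.721 F [ 0.3 -0.4 -3. ] q [0.2  0.34 1.78 0.   1.02 1.53]
 shift [ 49.2 -33.6 -23.6] rot [-0.   -0.11  0.06]
```

Call:
{"fn": "drive_tool", "kwargs": {
  "rows": [5, -20, -14, 0, 0, 0, 50, 15, -34, -24, 0, 0, 0, 50, 35, -34, -24, 0, 0, 0, 50, 55, -34, -24, 0, 0, 0, 50, 70, -34, -24, 0, 0, 0, 50, 80, -34, -24, 0, 0, 0, 50, 80, -34, -24, 0, 0, 0, 50]
}}

```text
clock: 7.0
eef_pos: [585.7, 155.9, 98.4]
tcp_rot: [-1.955, 1.57, 1.43]
contact_force: [-0.4, -0.1, -2.7]
opening: 0.715
```

```bash
python3 - <<'E'
from h import *
delta([585.9,155.6,56])
s=r.sense();e=(s["eef_pos"],s["tcp_rot"])
f=grab_frame("wrist")[:,:,::-1].copy(); cv2.imwrite("pics/w3.png",f)
f=grab_frame("top")[:,:,::-1].copy();g=grab_frame("scene")[:,:,::-1].copy()
cv2.imwrite("pics/ts3.png",np.hstack([cv2.resize(f[150:290,150:290],(400,400)),cv2.resize(g[90:230,330:470],(400,400))]))
print(proj("wrist",[583.9,155.1,30],e))
E
```

```text
t 7.0 eef [585.7 155.9  98.4] jaw -76.0 open 0.715 F [-0.4 -0.1 -2.7] q [0.26 0.48 1.78 0.   0.89 1.58]
 shift [42.4  0.4 -0.1] rot [-0.   -0.02  0.06]
[321.65599573 213.09678399]
```

View pics/w3.png

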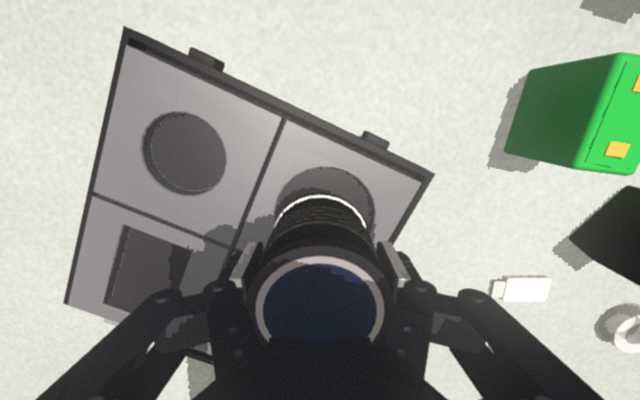

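View pics/ts3.png

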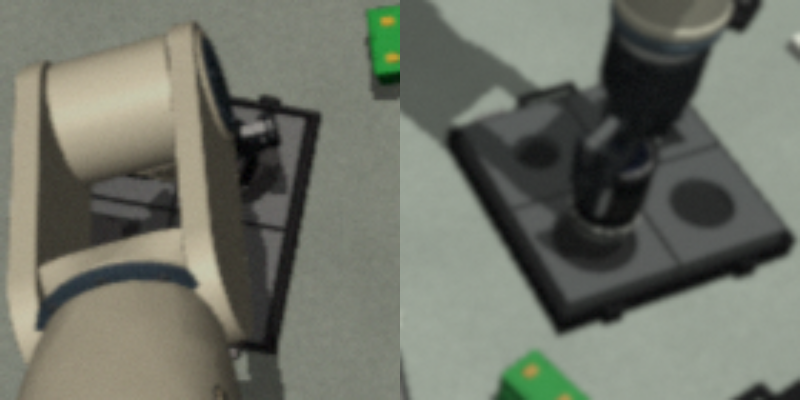

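Call:
{"fn": "drive_tool", "kwargs": {
  "rows": [6, 1, 0, 0, 0, 0, 50, 14, 2, 0, 0, 0, 0, 50, 22, 2, 0, 0, 0, 0, 50, 29, 2, 0, 0, 0, 0, 50, 34, 2, 0, 0, 0, 0, 50, 37, 2, 0, 0, 0, 0, 50, 39, 2, 0, 0, 0, 0, 50, 39, 2, 0, 0, 0, 0, 50]
}}

```text
clock: 8.15
eef_pos: [587.5, 154.3, 61.1]
tcp_rot: [-2.833, 1.567, 0.552]
contact_force: [-1.0, 0.6, -0.6]
opening: 0.713
```

Call:
{"fn": "drive_tool", "kwargs": {
  "rows": [0.5, 0, 0, 0, 0, 0, 50, 1, 0, 0, 0, 0, 0, 50, 1.5, 0, 0, 0, 0, 0, 50, 2, 0, 0, 0, 0, 0, 50]
}}

```text
clock: 8.65
eef_pos: [587.6, 154.4, 61.0]
tcp_rot: [-2.851, 1.567, 0.534]
contact_force: [-8.2, -2.3, 23.2]
opening: 0.717
```

```bash
python3 - <<'E'
from h import *
delta([585.9,155.6,56])
f=grab_frame("wrist")[:,:,::-1].copy(); 
g=grab_frame("scene")[:,:,::-1].copy()
cv2.imwrite("pics/ts4.png",np.hstack([f[100:400,120:520],cv2.resize(g[110:200,340:460],(400,300),interpolation=cv2.INTER_CUBIC)]))
E
```

```text
t 8.65 eef [587.6 154.4  61. ] jaw -76.0 open 0.717 F [-8.2 -2.3 23.2] q [0.25 0.53 1.8  0.   0.81 1.58]
 shift [ 5.  -1.6  1.4] rot [-0.   -0.2   0.06]
```

View pics/ts4.png

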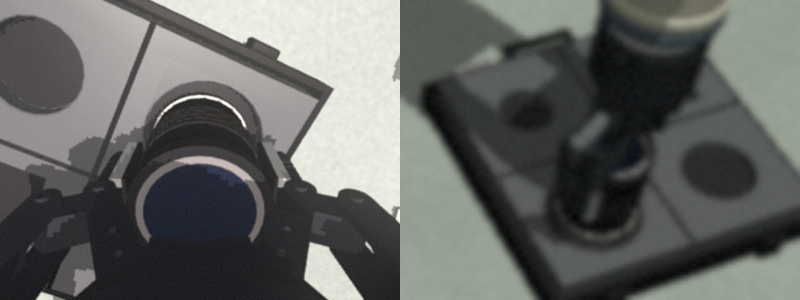

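Call:
{"fn": "drive_tool", "kwargs": {
  "rows": [0, 0, 0, 0, 0, 0, 50, -0.3, 0, 0, 0, 0, 0, 50]
}}

```text
clock: 9.0
eef_pos: [587.7, 154.4, 61.3]
tcp_rot: [-2.893, 1.567, 0.493]
contact_force: [-0.5, -0.3, -2.5]
opening: 0.72
```

Call:
{"fn": "drive_tool", "kwargs": {
  "rows": [0, 0, 0, 0, 0, 0, 74, 0, 0, 0, 0, 0, 0, 76, 0, 0, 0, 0, 0, 0, 80, 0, 0, 0, 0, 0, 0, 88, 0, 0, 0, 0, 0, 0, 96, 0, 0, 0, 0, 0, 0, 100, 0, 0, 0, 0, 0, 0, 100]
}}

```text
clock: 9.88
eef_pos: [587.7, 154.4, 61.3]
tcp_rot: [-2.894, 1.567, 0.491]
contact_force: [0.6, -0.4, -0.1]
opening: 1.001
```

```bash
python3 - <<'E'
from h import *
delta([585.9,155.6,56])
f=grab_frame("wrist")[:,:,::-1].copy(); cv2.imwrite("pics/w5.png",f)
E
```

```text
t 9.88 eef [587.7 154.4  61.3] jaw -76.0 open 1.001 F [ 0.6 -0.4 -0.1] q [0.25 0.53 1.8  0.   0.81 1.58]
 shift [ 5.3 -1.6  1.5] rot [-0.   -0.23  0.06]
```

View pics/w5.png

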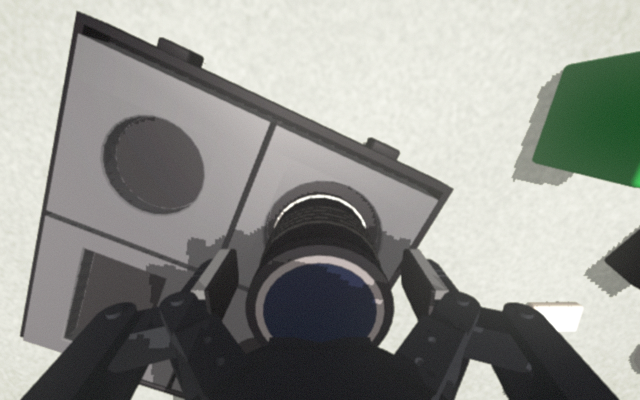

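Call:
{"fn": "drive_tool", "kwargs": {
  "rows": [-8, 0, 0, 0, 0, 0, 100, -24, 0, 0, 0, 0, 0, 100, -44, 0, 0, 0, 0, 0, 100, -68, 0, 0, 0, 0, 0, 100, -95, 0, 0, 0, 0, 0, 100, -120, 0, 0, 0, 0, 0, 100, -130, 20, 0, 0, 0, 0, 100, -130, 60, 0, 0, 0, 0, 100, -130, 105, 0, 0, 0, 0, 100, -130, 150, 0, 0, 0, 0, 100]
}}

```text
clock: 11.18
eef_pos: [623.5, 6.2, 191.4]
tcp_rot: [-2.969, 1.567, 0.416]
contact_force: [0.4, -0.3, 0.3]
opening: 1.005
```

```bash
python3 - <<'E'
from h import *
delta([600,-291.5,190])
f=grab_frame("top")[:,:,::-1].copy(); cv2.imwrite("pics/t6.png",cv2.resize(f[150:290,150:420],None,fx=2.9,fy=2.9))
E
```

```text
t 11.18 eef [623.5   6.2 191.4] jaw -76.0 open 1.005 F [ 0.4 -0.3  0.3] q [0.01 0.39 1.68 0.   1.07 1.33]
 shift [  0.9 283.3  94.6] rot [-0.   -0.23  0.04]
```

View pics/t6.png

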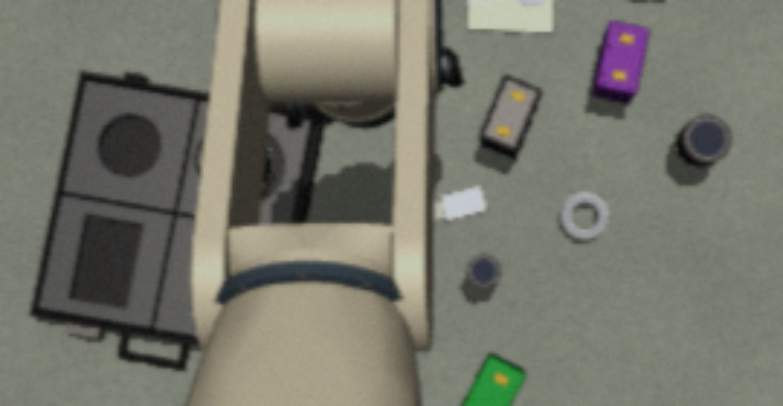

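Call:
{"fn": "drive_tool", "kwargs": {
  "rows": [0, 20, 7, 0, 0, 0, 100, 0, 50, 17, 0, 0, 0, 100, 0, 85, 28, 0, 0, 0, 100, 0, 122, 41, 0, 0, 0, 100, 0, 160, 53, 0, 0, 0, 100, 0, 196, 65, 0, 0, 0, 100, 0, 230, 77, 0, 0, 0, 100, 0, 260, 87, 0, 0, 0, 100, 0, 278, 93, 0, 0, 0, 100, 0, 283, 95, 0, 0, 0, 100]
}}

```text
clock: 12.48
eef_pos: [599.9, -297.1, 191.5]
tcp_rot: [2.735, 1.566, -0.166]
contact_force: [0.5, 0.2, 0.3]
opening: 0.997
```

```bash
python3 - <<'E'
from h import *
delta([600,-291.5,34])
s=r.sense();e=(s["eef_pos"],s["tcp_rot"])
f=grab_frame("wrist")[:,:,::-1].copy(); cv2.imwrite("pics/w7.png",f)
print(proj("wrist",[600,-291.5,76],e))
E
```

```text
t 12.47 eef [ 599.9 -297.1  191.5] jaw -76.2 open 0.997 F [0.5 0.2 0.3] q [-0.46  0.46  1.57  0.    1.11  0.87]
 shift [157.5  -5.7  -0.8] rot [ 0.   -0.25 -0.11]
[314.87578945 192.58407166]
```

View pics/w7.png

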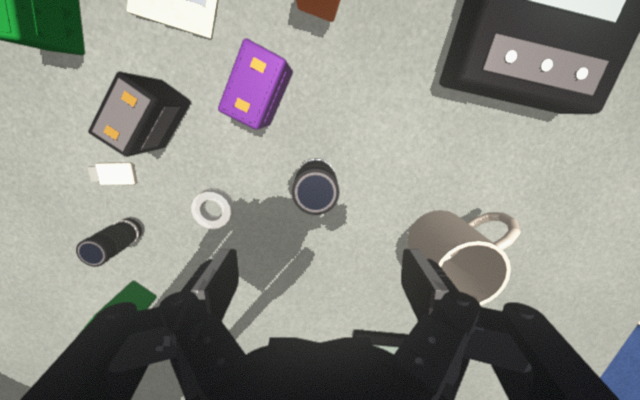

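```bash
python3 - <<'E'
from h import *
print(ray("top",456,213,90))
s=r.sense();e=(s["eef_pos"],s["tcp_rot"])
print(ray("wrist",476,272,90,e), ray("wrist",300,0,72,e))
E
```

```text
[ 553.45944255 -455.71605446   90.        ]
[ 562.72654767 -463.7672492    90.        ] [ 751.29121781 -242.59437859   72.        ]
```

Call:
{"fn": "drive_tool", "kwargs": {
  "rows": [18, -3, -1, 0, 0, 0, 100, 40, -5, -1, 0, 0, 0, 100, 62, -5, -1, 0, 0, 0, 100, 84, -5, -1, 0, 0, 0, 100, 106, -5, -1, 0, 0, 0, 100, 124, -5, -1, 0, 0, 0, 100, 138, -5, -1, 0, 0, 0, 100, 150, -5, -1, 0, 0, 0, 100, 157, -5, -1, 0, 0, 0, 100, 157, -5, -1, 0, 0, 0, 100]
}}

```text
clock: 13.78
eef_pos: [600.2, -291.9, 34.2]
tcp_rot: [2.754, 1.567, -0.146]
contact_force: [-0.0, 0.1, 1.3]
opening: 0.999
```

Call:
{"fn": "drive_tool", "kwargs": {
  "rows": [0, 0, 0, 0, 0, 0, 80, 0, 0, 0, 0, 0, 0, 70, 0, 0, 0, 0, 0, 0, 60, 0, 0, 0, 0, 0, 0, 52, 0, 0, 0, 0, 0, 0, 46, 0, 0, 0, 0, 0, 0, 40, 0, 0, 0, 0, 0, 0, 35, 0, 0, 0, 0, 0, 0, 35, 0, 0, 0, 0, 0, 0, 35],
  "newtons": 40
}}

```text
clock: 14.9
eef_pos: [600.5, -292.1, 34.7]
tcp_rot: [2.705, 1.566, -0.196]
contact_force: [-1.5, -0.9, 5.0]
opening: 0.529
```

```bash
python3 - <<'E'
from h import *
delta([600,-291.5,34])
s=r.sense();e=(s["eef_pos"],s["tcp_rot"])
f=grab_frame("wrist")[:,:,::-1].copy(); cv2.imwrite("pics/w8.png",f)
print(proj("wrist",[600,-291.5,76],e))
E
```

```text
t 14.9 eef [ 600.5 -292.1   34.7] jaw -76.2 open 0.529 F [-1.5 -0.9  5. ] q [-0.46  0.64  1.67  0.    0.83  0.87]
 shift [ 0.7 -0.7  0.4] rot [ 0.   -0.25 -0.12]
[321.01645039 301.34181219]
```

View pics/w8.png

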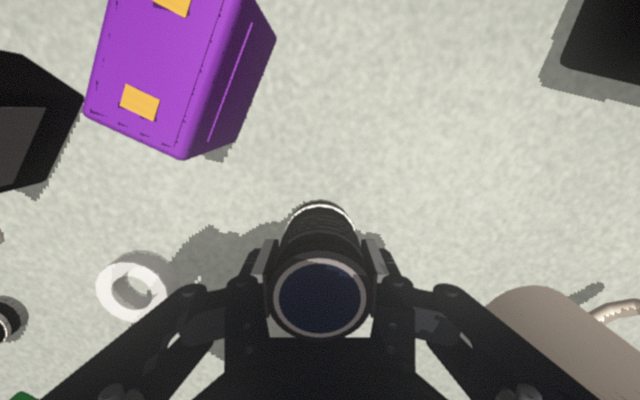

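Call:
{"fn": "drive_tool", "kwargs": {
  "rows": [-3, 0, 0, 0, 0, 0, 35, -10, 0, 0, 0, 0, 0, 35, -24, 0, 0, 0, 0, 0, 35, -42, 0, 0, 0, 0, 0, 35, -62, 0, 0, 0, 0, 0, 35, -84, 0, 0, 0, 0, 0, 35, -106, 0, 0, 0, 0, 0, 35, -128, 0, 0, 0, 0, 0, 35, -144, 0, 0, 0, 0, 0, 35, -150, 0, 0, 0, 0, 0, 35]
}}

```text
clock: 16.2
eef_pos: [600.3, -292.2, 186.4]
tcp_rot: [2.627, 1.564, -0.274]
contact_force: [1.1, 0.7, -3.5]
opening: 0.529
```

```bash
python3 - <<'E'
from h import *
delta([606.3,266,185])
E
```

```text
t 16.2 eef [ 600.3 -292.2  186.4] jaw -76.2 open 0.529 F [ 1.1  0.7 -3.5] q [-0.46  0.46  1.58  0.    1.1   0.87]
 shift [ 4.000e-01 -5.406e+02 -1.392e+02] rot [ 0.   -0.34 -0.19]
```

Call:
{"fn": "drive_tool", "kwargs": {
  "rows": [0, -12, -3, 0, 0, 0, 35, 0, -35, -9, 0, 0, 0, 35, 0, -65, -17, 0, 0, 0, 35, 0, -100, -26, 0, 0, 0, 35, 0, -140, -36, 0, 0, 0, 35, 0, -180, -46, 0, 0, 0, 35, 0, -220, -57, 0, 0, 0, 35, 0, -260, -67, 0, 0, 0, 35, 0, -300, -77, 0, 0, 0, 35, 0, -335, -86, 0, 0, 0, 35]
}}

```text
clock: 17.45
eef_pos: [602.3, 56.7, 185.0]
tcp_rot: [2.596, 1.566, -0.304]
contact_force: [0.3, -0.3, -3.1]
opening: 0.525
```

```bash
python3 - <<'E'
from h import *
delta([606.3,266,185])
E
```

```text
t 17.45 eef [602.3  56.7 185. ] jaw -76.1 open 0.525 F [ 0.3 -0.3 -3.1] q [ 0.09  0.37  1.72 -0.    1.05  1.42]
 shift [  -0.3 -202.3  -54.1] rot [ 0.   -0.25 -0.15]
```

Call:
{"fn": "drive_tool", "kwargs": {
  "rows": [0, -20, -5, 0, 0, 0, 35, 0, -50, -13, 0, 0, 0, 35, 0, -85, -22, 0, 0, 0, 35, 0, -120, -32, 0, 0, 0, 35, 0, -152, -41, 0, 0, 0, 35, 0, -180, -48, 0, 0, 0, 35, 0, -196, -53, 0, 0, 0, 35, 0, -202, -54, 0, 0, 0, 35, 0, -202, -54, 0, 0, 0, 35]
}}

```text
clock: 18.58
eef_pos: [605.9, 265.6, 184.4]
tcp_rot: [2.477, 1.566, -0.422]
contact_force: [-0.0, 0.2, -2.6]
opening: 0.531
```

Call:
{"fn": "drive_tool", "kwargs": {
  "rows": [10, 0, 0, 0, 0, 0, 35, 25, 0, 0, 0, 0, 0, 35, 45, 0, 0, 0, 0, 0, 35, 62, 0, 0, 0, 0, 0, 35, 76, 0, 0, 0, 0, 0, 35, 85, 0, 0, 0, 0, 0, 35, 90, 0, 0, 0, 0, 0, 35, 90, 0, 0, 0, 0, 0, 35]
}}

```text
clock: 19.58
eef_pos: [606.2, 265.4, 94.3]
tcp_rot: [2.446, 1.566, -0.453]
contact_force: [0.3, -0.1, -1.6]
opening: 0.532
```

```bash
python3 - <<'E'
from h import *
delta([606.3,266,57])
s=r.sense();e=(s["eef_pos"],s["tcp_rot"])
f=grab_frame("wrist")[:,:,::-1].copy(); cv2.imwrite("pics/w9.png",f)
print(proj("wrist",[606.3,266,34],e))
E
```

```text
t 19.57 eef [606.2 265.4  94.3] jaw -76.1 open 0.532 F [ 0.3 -0.1 -1.6] q [ 0.41  0.55  1.65 -0.    0.93  1.74]
 shift [37.3 -0.7 -0.1] rot [ 0.   -0.2  -0.17]
[320.22020227 214.39327419]
```

View pics/w9.png

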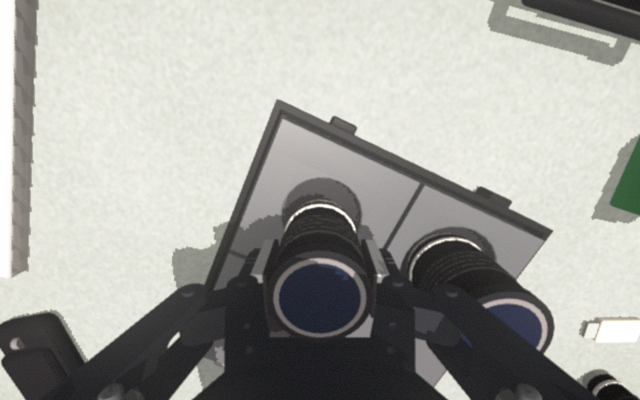

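Call:
{"fn": "drive_tool", "kwargs": {
  "rows": [6, 0, 0, 0, 0, 0, 35, 14, 0, 0, 0, 0, 0, 35, 21, 0, 0, 0, 0, 0, 35, 27, 0, 0, 0, 0, 0, 35, 31, 0, 0, 0, 0, 0, 35, 34, 0, 0, 0, 0, 0, 35, 35, 0, 0, 0, 0, 0, 35, 35, 0, 0, 0, 0, 0, 35]
}}

```text
clock: 20.62
eef_pos: [606.7, 265.5, 59.8]
tcp_rot: [2.56, 1.566, -0.339]
contact_force: [0.1, -0.8, -2.0]
opening: 0.527
```

Call:
{"fn": "drive_tool", "kwargs": {
  "rows": [0.5, 0, 0, 0, 0, 0, 35, 1, 0, 0, 0, 0, 0, 35, 1.5, 0, 0, 0, 0, 0, 35]
}}

```text
clock: 21.0
eef_pos: [606.7, 265.5, 58.3]
tcp_rot: [2.568, 1.566, -0.331]
contact_force: [0.0, -0.1, -2.9]
opening: 0.531
```

Call:
{"fn": "drive_tool", "kwargs": {
  "rows": [0.5, 0, 0, 0, 0, 0, 35, 1, 0, 0, 0, 0, 0, 35, 1, 0, 0, 0, 0, 0, 35]
}}

```text
clock: 21.38
eef_pos: [606.8, 265.6, 57.7]
tcp_rot: [2.6, 1.565, -0.299]
contact_force: [-1.7, -2.3, 3.8]
opening: 0.525
```

Call:
{"fn": "drive_tool", "kwargs": {
  "rows": [0, 0, 0, 0, 0, 0, 50, 0, 0, 0, 0, 0, 0, 55, 0, 0, 0, 0, 0, 0, 57, 0, 0, 0, 0, 0, 0, 62, 0, 0, 0, 0, 0, 0, 68, 0, 0, 0, 0, 0, 0, 76, 0, 0, 0, 0, 0, 0, 76]
}}

```text
clock: 22.25
eef_pos: [606.9, 265.5, 57.7]
tcp_rot: [2.599, 1.565, -0.3]
contact_force: [1.0, 0.2, 0.2]
opening: 0.759
```

```bash
python3 - <<'E'
from h import *
delta([606.3,266,57])
f=grab_frame("wrist")[:,:,::-1].copy(); cv2.imwrite("pics/w10.png",f)
E
```

```text
t 22.25 eef [606.9 265.5  57.7] jaw -76.1 open 0.759 F [1.  0.2 0.2] q [ 0.41  0.6   1.67 -0.    0.87  1.74]
 shift [ 0.7 -0.6  0.4] rot [ 0.   -0.27 -0.16]
```

View pics/w10.png

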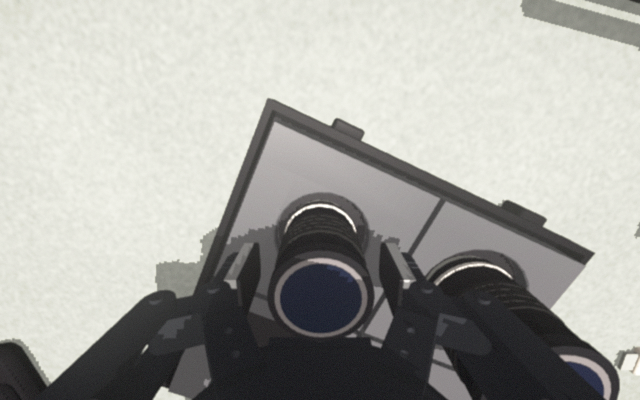

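Medium is seated and centred in its pocket (lens base ~(320,215), pocket 277–370). Raise and go to the small lens.

Call:
{"fn": "drive_tool", "kwargs": {
  "rows": [-8, 0, 0, 0, 0, 0, 76, -24, 0, 0, 0, 0, 0, 76, -44, 0, 0, 0, 0, 0, 76, -68, 0, 0, 0, 0, 0, 76, -95, 0, 0, 0, 0, 0, 76, -120, 0, 0, 0, 0, 0, 76, -132, 20, 8, 0, 0, 0, 76, -132, 55, 25, 0, 0, 0, 76, -132, 95, 45, 0, 0, 0, 76, -132, 135, 65, 0, 0, 0, 76]
}}

```text
clock: 23.55
eef_pos: [574.4, 116.7, 190.1]
tcp_rot: [2.528, 1.565, -0.37]
contact_force: [0.5, -0.4, 0.1]
opening: 0.76
```

```bash
python3 - <<'E'
from h import *
delta([478.5,-79.5,180])
E
```

```text
t 23.55 eef [574.4 116.7 190.1] jaw -76.1 open 0.76 F [ 0.5 -0.4  0.1] q [ 0.2   0.33  1.76 -0.    1.04  1.53]
 shift [ 10.  167.3 140.4] rot [ 0.   -0.26 -0.18]
```

Call:
{"fn": "drive_tool", "kwargs": {
  "rows": [1, 20, 17, 0, 0, 0, 76, 3, 45, 38, 0, 0, 0, 76, 5, 75, 63, 0, 0, 0, 76, 7, 105, 88, 0, 0, 0, 76, 8, 132, 110, 0, 0, 0, 76, 9, 153, 128, 0, 0, 0, 76, 10, 164, 137, 0, 0, 0, 76, 10, 167, 140, 0, 0, 0, 76, 10, 167, 140, 0, 0, 0, 76]
}}

```text
clock: 24.68
eef_pos: [478.9, -78.9, 180.2]
tcp_rot: [2.561, 1.565, -0.338]
contact_force: [0.3, -0.0, 0.9]
opening: 0.761
```

```bash
python3 - <<'E'
from h import *
delta([478.5,-79.5,31])
s=r.sense();e=(s["eef_pos"],s["tcp_rot"])
f=grab_frame("wrist")[:,:,::-1].copy(); cv2.imwrite("pics/w11.png",f)
print(proj("wrist",[478.5,-79.5,70],e))
E
```

```text
t 24.68 eef [478.9 -78.9 180.2] jaw -76.1 open 0.761 F [ 0.3 -0.   0.9] q [-0.17  0.19  1.98 -0.    0.96  1.16]
 shift [149.2  -0.    1.3] rot [ 0.   -0.27 -0.18]
[320.95537456 196.31900398]
```

View pics/w11.png

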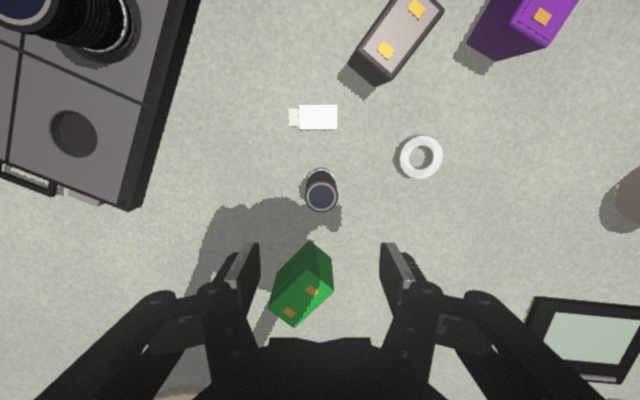

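Call:
{"fn": "drive_tool", "kwargs": {
  "rows": [18, 0, 1, 0, 0, 0, 76, 38, 0, 1, 0, 0, 0, 76, 60, 0, 1, 0, 0, 0, 76, 82, 0, 1, 0, 0, 0, 76, 102, 0, 1, 0, 0, 0, 76, 120, 0, 1, 0, 0, 0, 76, 134, 0, 1, 0, 0, 0, 76, 144, 0, 1, 0, 0, 0, 76, 149, 0, 1, 0, 0, 0, 76, 149, 0, 1, 0, 0, 0, 76]
}}

```text
clock: 25.98
eef_pos: [479.0, -79.2, 31.1]
tcp_rot: [2.566, 1.565, -0.333]
contact_force: [0.1, -0.2, -0.4]
opening: 0.757
```

Call:
{"fn": "drive_tool", "kwargs": {
  "rows": [0, 0, 0, 0, 0, 0, 65, 0, 0, 0, 0, 0, 0, 55, 0, 0, 0, 0, 0, 0, 48, 0, 0, 0, 0, 0, 0, 42, 0, 0, 0, 0, 0, 0, 36, 0, 0, 0, 0, 0, 0, 30, 0, 0, 0, 0, 0, 0, 24, 0, 0, 0, 0, 0, 0, 20, 0, 0, 0, 0, 0, 0, 20],
  "newtons": 40
}}

```text
clock: 27.1
eef_pos: [479.1, -79.2, 31.3]
tcp_rot: [2.564, 1.565, -0.334]
contact_force: [-0.3, -0.2, 5.0]
opening: 0.365
```

```bash
python3 - <<'E'
from h import *
delta([478.5,-79.5,31])
s=r.sense();e=(s["eef_pos"],s["tcp_rot"])
f=grab_frame("wrist")[:,:,::-1].copy(); cv2.imwrite("pics/w12.png",f)
print(proj("wrist",[478.5,-79.5,70],e))
E
```

```text
t 27.1 eef [479.1 -79.2  31.3] jaw -76.1 open 0.365 F [-0.3 -0.2  5. ] q [-0.17  0.44  2.08 -0.    0.62  1.16]
 shift [0.3 0.1 0.6] rot [ 0.   -0.28 -0.18]
[323.0278782  297.93405977]
```

View pics/w12.png

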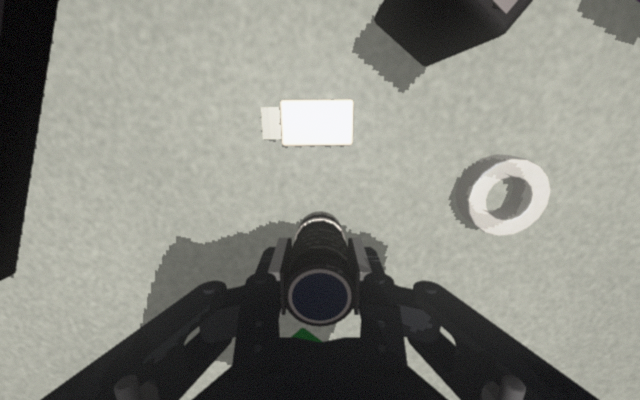

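Call:
{"fn": "drive_tool", "kwargs": {
  "rows": [-3, 0, 0, 0, 0, 0, 20, -10, 0, 0, 0, 0, 0, 20, -24, 0, 0, 0, 0, 0, 20, -42, 0, 0, 0, 0, 0, 20, -62, 0, 0, 0, 0, 0, 20, -84, 0, 0, 0, 0, 0, 20, -106, 0, 0, 0, 0, 0, 20, -128, 0, 0, 0, 0, 0, 20, -140, 0, 0, 0, 0, 0, 20, -145, 0, 0, 0, 0, 0, 20]
}}

```text
clock: 28.4
eef_pos: [478.5, -79.0, 177.2]
tcp_rot: [2.596, 1.564, -0.302]
contact_force: [-1.0, -0.5, -1.2]
opening: 0.363
```

```bash
python3 - <<'E'
from h import *
delta([472.9,175.5,175])
E
```

```text
t 28.4 eef [478.5 -79.  177.2] jaw -76.1 open 0.363 F [-1.  -0.5 -1.2] q [-0.17  0.2   1.98 -0.    0.95  1.16]
 shift [   1.6 -248.3  -55.8] rot [ 0.   -0.35 -0.21]
```

Call:
{"fn": "drive_tool", "kwargs": {
  "rows": [1, -15, -3, 0, 0, 0, 20, 1, -40, -9, 0, 0, 0, 20, 1, -75, -17, 0, 0, 0, 20, 1, -112, -25, 0, 0, 0, 20, 1, -150, -34, 0, 0, 0, 20, 1, -188, -42, 0, 0, 0, 20, 1, -220, -50, 0, 0, 0, 20, 1, -240, -54, 0, 0, 0, 20, 1, -248, -56, 0, 0, 0, 20, 1, -248, -56, 0, 0, 0, 20]
}}

```text
clock: 29.65
eef_pos: [472.6, 175.6, 175.1]
tcp_rot: [2.492, 1.565, -0.405]
contact_force: [0.1, -0.0, -0.6]
opening: 0.364
```

Call:
{"fn": "drive_tool", "kwargs": {
  "rows": [10, 0, 0, 0, 0, 0, 20, 25, 0, 0, 0, 0, 0, 20, 45, 0, 0, 0, 0, 0, 20, 60, 0, 0, 0, 0, 0, 20, 72, 0, 0, 0, 0, 0, 20, 80, 0, 0, 0, 0, 0, 20, 85, 0, 0, 0, 0, 0, 20, 85, 0, 0, 0, 0, 0, 20]
}}

```text
clock: 30.65
eef_pos: [473.1, 175.3, 89.9]
tcp_rot: [2.461, 1.565, -0.437]
contact_force: [-0.4, 0.3, -1.2]
opening: 0.367
```

```bash
python3 - <<'E'
from h import *
delta([472.9,175.5,54])
s=r.sense();e=(s["eef_pos"],s["tcp_rot"])
f=grab_frame("wrist")[:,:,::-1].copy(); cv2.imwrite("pics/w13.png",f)
print(proj("wrist",[472.9,175.5,34],e))
E
```

```text
t 30.65 eef [473.1 175.3  89.9] jaw -76.0 open 0.367 F [-0.4  0.3 -1.2] q [ 0.35  0.36  2.01 -0.01  0.77  1.69]
 shift [35.9 -0.4  0.3] rot [ 0.   -0.27 -0.22]
[320.62521005 216.93190006]
```

View pics/w13.png

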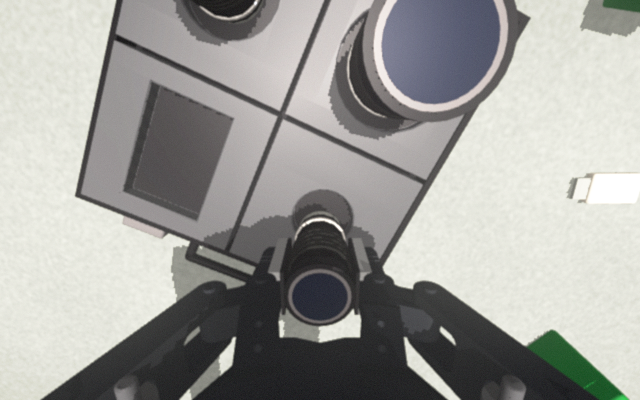

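Call:
{"fn": "drive_tool", "kwargs": {
  "rows": [6, 1, 1, 0, 0, 0, 20, 14, 1, 1, 0, 0, 0, 20, 21, 1, 1, 0, 0, 0, 20, 27, 1, 1, 0, 0, 0, 20, 30, 1, 1, 0, 0, 0, 20, 32, 1, 1, 0, 0, 0, 20, 33, 1, 1, 0, 0, 0, 20, 33, 1, 1, 0, 0, 0, 20]
}}

```text
clock: 31.7
eef_pos: [472.8, 174.1, 57.3]
tcp_rot: [2.532, 1.564, -0.366]
contact_force: [0.4, 0.5, -1.8]
opening: 0.361
```

Call:
{"fn": "drive_tool", "kwargs": {
  "rows": [0.5, 0, 0, 0, 0, 0, 20, 1, 0, 0, 0, 0, 0, 20, 1.5, 0, 0, 0, 0, 0, 20]
}}

```text
clock: 32.08
eef_pos: [472.8, 174.1, 55.8]
tcp_rot: [2.536, 1.564, -0.362]
contact_force: [-0.5, -0.8, 0.1]
opening: 0.366
```

Call:
{"fn": "drive_tool", "kwargs": {
  "rows": [0.5, 0, 0, 0, 0, 0, 20, 1, 0, 0, 0, 0, 0, 20, 1, 0, 0, 0, 0, 0, 20]
}}

```text
clock: 32.45
eef_pos: [472.8, 174.1, 54.7]
tcp_rot: [2.525, 1.564, -0.372]
contact_force: [0.5, 0.3, -1.1]
opening: 0.361
```

Call:
{"fn": "drive_tool", "kwargs": {
  "rows": [0.5, 0, 0, 0, 0, 0, 20, 1, 0, 0, 0, 0, 0, 20, 1, 0, 0, 0, 0, 0, 20]
}}

```text
clock: 32.83
eef_pos: [473.0, 174.1, 54.3]
tcp_rot: [2.552, 1.564, -0.346]
contact_force: [-1.8, -1.5, 7.8]
opening: 0.365
```

Contact, 23 mm above the table-level grasp, as with the others. Release.

Call:
{"fn": "drive_tool", "kwargs": {
  "rows": [0, 0, 0, 0, 0, 0, 33, 0, 0, 0, 0, 0, 0, 38, 0, 0, 0, 0, 0, 0, 40, 0, 0, 0, 0, 0, 0, 46, 0, 0, 0, 0, 0, 0, 54, 0, 0, 0, 0, 0, 0, 62, 0, 0, 0, 0, 0, 0, 62]
}}

```text
clock: 33.7
eef_pos: [472.9, 174.2, 54.3]
tcp_rot: [2.547, 1.564, -0.35]
contact_force: [-0.2, 0.3, -0.2]
opening: 0.621
```

```bash
python3 - <<'E'
from h import *
delta([472.9,175.5,54])
f=grab_frame("wrist")[:,:,::-1].copy(); cv2.imwrite("pics/w14.png",f)
E
```

```text
t 33.7 eef [472.9 174.2  54.3] jaw -76.0 open 0.621 F [-0.2  0.3 -0.2] q [ 0.35  0.42  2.03 -0.01  0.69  1.68]
 shift [ 0.3 -1.3 -0.3] rot [ 0.   -0.32 -0.22]
```

View pics/w14.png

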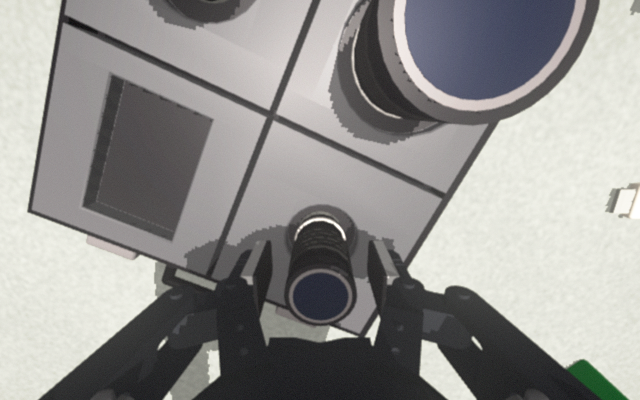

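Call:
{"fn": "drive_tool", "kwargs": {
  "rows": [-8, 0, 0, 0, 0, 0, 62, -24, 0, 0, 0, 0, 0, 62, -44, 0, 0, 0, 0, 0, 62, -68, 0, 0, 0, 0, 0, 62, -95, 0, 0, 0, 0, 0, 62, -120, 0, 0, 0, 0, 0, 62, -135, 20, -3, 4, 0, 0, 70, -135, 55, -18, 9, 0, 0, 80, -135, 90, -33, 14, 0, 0, 90, -135, 125, -48, 19, 0, 0, 100]
}}

```text
clock: 35.0
eef_pos: [549.7, 63.8, 191.6]
tcp_rot: [2.977, 1.563, -0.255]
contact_force: [-0.1, 0.7, 0.2]
opening: 0.999
```

```bash
python3 - <<'E'
from h import *
delta([626.3,-107,185],-112)
E
```

```text
t 35.0 eef [549.7  63.8 191.6] jaw -95.2 open 0.999 F [-0.1  0.7  0.2] q [ 0.11  0.28  1.83 -0.    1.02  1.78]
 shift [  7.5 163.2 -91.6] rot [ 1.684e+01 -4.700e-01 -1.000e-02]
```

Call:
{"fn": "drive_tool", "kwargs": {
  "rows": [1, 20, -11, 3, 0, 0, 100, 2, 45, -25, 6, 0, 0, 100, 3, 75, -42, 9, 0, 0, 100, 4, 105, -59, 12, 0, 0, 100, 5, 132, -74, 15, 0, 0, 100, 6, 152, -85, 17, 0, 0, 100, 7, 162, -91, 17, 0, 0, 100, 7, 163, -92, 17, 0, 0, 100, 7, 163, -92, 17, 0, 0, 100]
}}

```text
clock: 36.12
eef_pos: [626.4, -106.1, 185.6]
tcp_rot: [-2.984, 1.563, -0.228]
contact_force: [-0.1, 0.0, -0.6]
opening: 1.0
```

```bash
python3 - <<'E'
from h import *
delta([626.3,-107,32],-112)
s=r.sense();e=(s["eef_pos"],s["tcp_rot"])
f=grab_frame("wrist")[:,:,::-1].copy(); cv2.imwrite("pics/w15.png",f)
print(proj("wrist",[626.3,-107,72],e))
cv2.imwrite("pics/w15c.png",cv2.resize(f[100:300,220:420],None,fx=3,fy=3,interpolation=cv2.INTER_CUBIC))
E
```

```text
t 36.12 eef [ 626.4 -106.1  185.6] jaw -112.1 open 1.0 F [-0.1  0.  -0.6] q [-0.17  0.41  1.66 -0.    1.07  1.79]
 shift [153.5   1.1   1. ] rot [-0.11 -0.44  0.07]
[321.61270168 194.03038459]
```

View pics/w15.png

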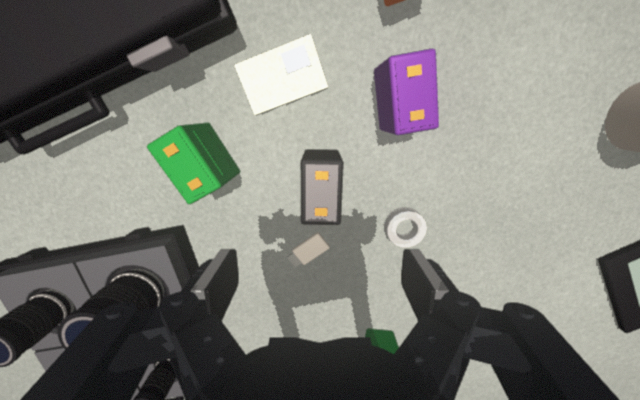

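View pics/w15c.png

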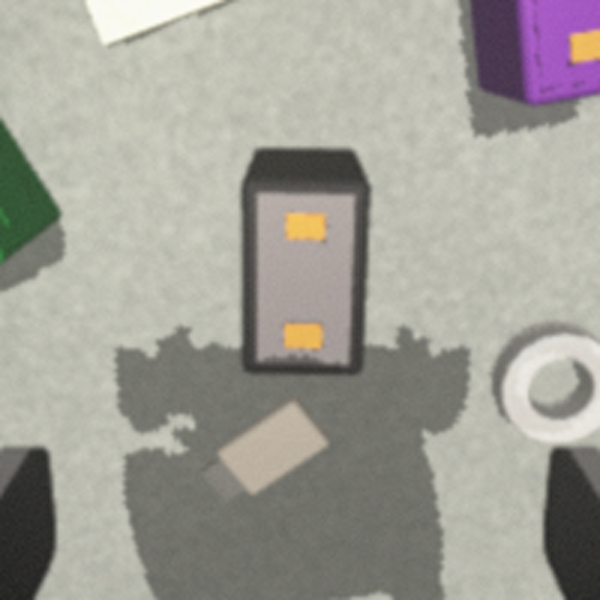

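Call:
{"fn": "drive_tool", "kwargs": {
  "rows": [18, 1, 1, 1, 0, 0, 100, 38, 1, 1, 1, 0, 0, 100, 60, 1, 1, 1, 0, 0, 100, 82, 1, 1, 1, 0, 0, 100, 102, 1, 1, 1, 0, 0, 100, 120, 1, 1, 1, 0, 0, 100, 136, 1, 1, 1, 0, 0, 100, 147, 1, 1, 1, 0, 0, 100, 153, 1, 1, 1, 0, 0, 100, 153, 1, 1, 1, 0, 0, 100]
}}

```text
clock: 37.42
eef_pos: [626.2, -106.8, 32.4]
tcp_rot: [-2.97, 1.563, -0.231]
contact_force: [-0.2, 1.0, 0.2]
opening: 0.998
```

Call:
{"fn": "drive_tool", "kwargs": {
  "rows": [0, 0, 0, 0, 0, 0, 85, 0, 0, 0, 0, 0, 0, 70, 0, 0, 0, 0, 0, 0, 60, 0, 0, 0, 0, 0, 0, 52, 0, 0, 0, 0, 0, 0, 46, 0, 0, 0, 0, 0, 0, 40, 0, 0, 0, 0, 0, 0, 35, 0, 0, 0, 0, 0, 0, 30, 0, 0, 0, 0, 0, 0, 30, 0, 0, 0, 0, 0, 0, 30],
  "newtons": 40
}}

```text
clock: 38.67
eef_pos: [626.3, -106.8, 32.6]
tcp_rot: [-2.977, 1.563, -0.238]
contact_force: [-1.4, 0.2, 5.8]
opening: 0.465
```

```bash
python3 - <<'E'
from h import *
delta([626.3,-107,32],-112)
s=r.sense();e=(s["eef_pos"],s["tcp_rot"])
f=grab_frame("wrist")[:,:,::-1].copy(); cv2.imwrite("pics/w16.png",f)
print(proj("wrist",[626.3,-107,72],e))
E
```

```text
t 38.67 eef [ 626.3 -106.8   32.6] jaw -113.1 open 0.465 F [-1.4  0.2  5.8] q [-0.17  0.6   1.75 -0.    0.79  1.8 ]
 shift [ 0.6  0.2 -0. ] rot [-1.1  -0.44  0.07]
[321.99735374 295.74609757]
```

View pics/w16.png

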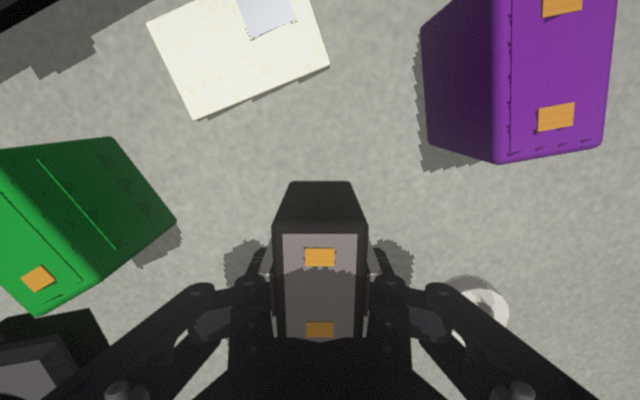

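Call:
{"fn": "drive_tool", "kwargs": {
  "rows": [-3, 0, 0, 0, 0, 0, 30, -10, 0, 0, 0, 0, 0, 30, -24, 0, 0, 0, 0, 0, 30, -42, 0, 0, 0, 0, 0, 30, -62, 0, 0, 0, 0, 0, 30, -84, 0, 0, 0, 0, 0, 30, -106, 0, 0, 0, 0, 0, 30, -128, 0, 0, 0, 0, 0, 30, -148, 0, 0, 0, 0, 0, 30, -156, 0, 0, 0, 0, 0, 30]
}}

```text
clock: 39.98
eef_pos: [625.9, -106.7, 190.8]
tcp_rot: [-2.958, 1.56, -0.22]
contact_force: [0.6, 0.4, -4.4]
opening: 0.463
```

```bash
python3 - <<'E'
from h import *
delta([494.3,287.5,188],-100.7)
E
```

```text
t 39.98 eef [ 625.9 -106.7  190.8] jaw -113.1 open 0.463 F [ 0.6  0.4 -4.4] q [-0.17  0.4   1.66 -0.    1.07  1.8 ]
 shift [   0.6 -310.9  275.7] rot [-12.41  -0.59   0.04]
```

Call:
{"fn": "drive_tool", "kwargs": {
  "rows": [0, -10, 9, 0, 0, 0, 30, 0, -30, 26, -1, 0, 0, 30, 0, -56, 49, -2, 0, 0, 30, 0, -85, 75, -3, 0, 0, 30, 0, -115, 102, -4, 0, 0, 30, 0, -145, 129, -6, 0, 0, 30, 0, -175, 155, -8, 0, 0, 30, 0, -205, 182, -10, 0, 0, 30, 0, -235, 208, -12, 0, 0, 30, 0, -258, 229, -12, 0, 0, 30]
}}

```text
clock: 41.22
eef_pos: [514.6, 222.2, 188.0]
tcp_rot: [3.037, 1.562, -0.297]
contact_force: [0.3, 1.1, -4.1]
opening: 0.463
```

```bash
python3 - <<'E'
from h import *
delta([494.3,287.5,188],-100.7)
E
```

```text
t 41.23 eef [514.6 222.2 188. ] jaw -101.0 open 0.463 F [ 0.3  1.1 -4.1] q [ 0.41  0.3   1.82 -0.01  1.02  2.18]
 shift [ -0.3 -60.2  32.4] rot [-0.33 -0.5  -0.05]
```

Call:
{"fn": "drive_tool", "kwargs": {
  "rows": [0, -20, 11, 0, 0, 0, 30, 0, -42, 23, 0, 0, 0, 30, 0, -56, 30, 0, 0, 0, 30, 0, -60, 32, 0, 0, 0, 30, 10, -60, 32, 0, 0, 0, 30, 26, -60, 32, 0, 0, 0, 30, 46, -60, 32, 0, 0, 0, 30, 66, -60, 32, 0, 0, 0, 30, 82, -60, 32, 0, 0, 0, 30, 92, -60, 32, 0, 0, 0, 30]
}}

```text
clock: 42.48
eef_pos: [495.1, 286.3, 94.2]
tcp_rot: [2.889, 1.563, -0.446]
contact_force: [-0.2, 0.5, -3.4]
opening: 0.461
```

Call:
{"fn": "drive_tool", "kwargs": {
  "rows": [0, 0, 0, 0, 0, 0, 30]
}}

```text
clock: 42.6
eef_pos: [494.9, 286.0, 93.4]
tcp_rot: [2.742, 1.564, -0.593]
contact_force: [-0.0, -0.4, -2.9]
opening: 0.466
```

```bash
python3 - <<'E'
from h import *
delta([494.3,287.5,56],-100.7)
s=r.sense();e=(s["eef_pos"],s["tcp_rot"])
f=grab_frame("wrist")[:,:,::-1].copy(); cv2.imwrite("pics/w17.png",f)
u=np.array([.982,-.187]);v=np.array([.187,.982]);c=np.array([494.3,287.5])
for a,b in((41,28),(41,-28)):print(proj("wrist",[*(c+a*u+b*v),34],e))
E
```

```text
t 42.6 eef [494.9 286.   93.4] jaw -101.1 open 0.466 F [-0.  -0.4 -2.9] q [ 0.53  0.44  1.86 -0.01  0.84  2.3 ]
 shift [37.4 -1.5  1.1] rot [-0.38 -0.38 -0.16]
[279.63381993 162.39230391]
[357.51314271 161.96830809]
```

View pics/w17.png

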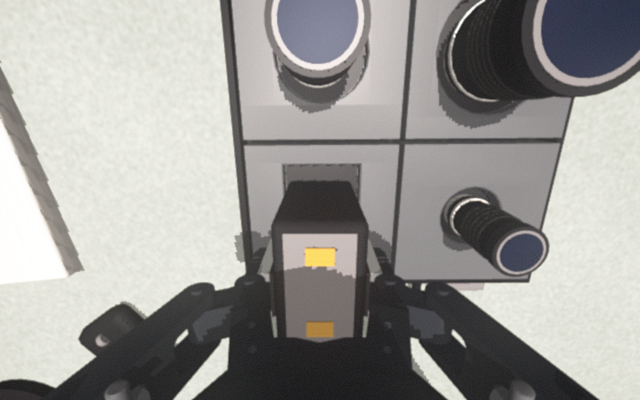

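Call:
{"fn": "drive_tool", "kwargs": {
  "rows": [6, 0, 2, 0, 0, 0, 30, 13, 0, 2, 0, 0, 0, 30, 20, 0, 2, 0, 0, 0, 30, 26, 0, 2, 0, 0, 0, 30, 31, 0, 2, 0, 0, 0, 30, 34, 0, 2, 0, 0, 0, 30, 35, 0, 2, 0, 0, 0, 30, 35, 0, 2, 0, 0, 0, 30]
}}

```text
clock: 43.65
eef_pos: [493.4, 286.4, 58.9]
tcp_rot: [2.825, 1.563, -0.51]
contact_force: [-0.3, 0.4, -3.2]
opening: 0.464
```

```bash
python3 - <<'E'
from h import *
delta([494.3,287.5,56],-100.7)
f=grab_frame("wrist")[:,:,::-1].copy(); cv2.imwrite("pics/w18.png",cv2.resize(f[100:350,200:450],None,fx=2.4,fy=2.4))
E
```

```text
t 43.65 eef [493.4 286.4  58.9] jaw -101.1 open 0.464 F [-0.3  0.4 -3.2] q [ 0.53  0.49  1.88 -0.01  0.77  2.3 ]
 shift [ 2.9 -1.3 -0.7] rot [-0.37 -0.41 -0.14]
```

View pics/w18.png

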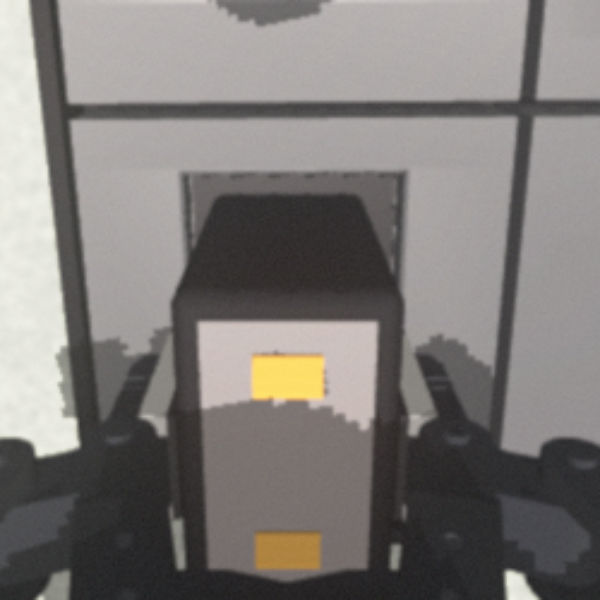

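Call:
{"fn": "drive_tool", "kwargs": {
  "rows": [0.5, 0.5, 0, 0, 0, 0, 30, 1, 1, 0, 0, 0, 0, 30, 1.5, 1, 0, 0, 0, 0, 30, 2, 1, 0, 0, 0, 0, 30, 2.5, 1, 0, 0, 0, 0, 30]
}}

```text
clock: 44.32
eef_pos: [493.3, 285.4, 56.5]
tcp_rot: [2.846, 1.563, -0.489]
contact_force: [-0.5, -0.9, -3.7]
opening: 0.464
```

Call:
{"fn": "drive_tool", "kwargs": {
  "rows": [0.5, 0, 0, 0, 0, 0, 30, 1, 0, 0, 0, 0, 0, 30, 1, 0, 0, 0, 0, 0, 30]
}}

```text
clock: 44.7
eef_pos: [493.3, 285.4, 55.7]
tcp_rot: [2.843, 1.563, -0.492]
contact_force: [-1.1, -0.3, 1.0]
opening: 0.467
```

Call:
{"fn": "drive_tool", "kwargs": {
  "rows": [0.4, 0, 0, 0, 0, 0, 30, 0.8, 0, 0, 0, 0, 0, 30]
}}

```text
clock: 44.95
eef_pos: [493.3, 285.4, 55.6]
tcp_rot: [2.844, 1.563, -0.491]
contact_force: [-4.1, -3.1, 13.7]
opening: 0.464
```

Seated (13.7 N). Relax and release.

Call:
{"fn": "drive_tool", "kwargs": {
  "rows": [0, 0, 0, 0, 0, 0, 30, 0, 0, 0, 0, 0, 0, 44, 0, 0, 0, 0, 0, 0, 48, 0, 0, 0, 0, 0, 0, 50, 0, 0, 0, 0, 0, 0, 56, 0, 0, 0, 0, 0, 0, 63, 0, 0, 0, 0, 0, 0, 70, 0, 0, 0, 0, 0, 0, 70]
}}

```text
clock: 45.95
eef_pos: [493.3, 285.4, 55.6]
tcp_rot: [2.851, 1.563, -0.484]
contact_force: [0.1, -0.1, -0.0]
opening: 0.707
```

```bash
python3 - <<'E'
from h import *
delta([494.3,287.5,56],-100.7)
f=grab_frame("wrist")[:,:,::-1].copy(); cv2.imwrite("pics/w19.png",f)
E
```

```text
t 45.95 eef [493.3 285.4  55.6] jaw -101.1 open 0.707 F [ 0.1 -0.1 -0. ] q [ 0.53  0.49  1.88 -0.01  0.76  2.3 ]
 shift [-0.4 -2.2 -0.6] rot [-0.37 -0.42 -0.13]
```

View pics/w19.png

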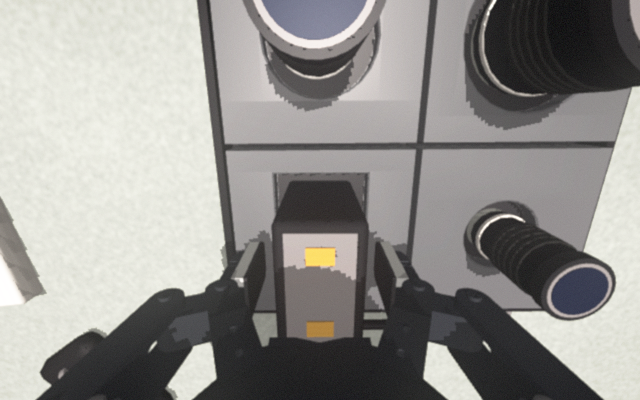

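Call:
{"fn": "drive_tool", "kwargs": {
  "rows": [-8, 0, 0, 0, 0, 0, 70, -24, 0, 0, 0, 0, 0, 70, -44, 0, 0, 0, 0, 0, 70, -68, 0, 0, 0, 0, 0, 70, -95, 0, 0, 0, 0, 0, 70, -122, 0, 0, 0, 0, 0, 70, -150, 0, 0, 0, 0, 0, 70, -175, 20, 5, 0, 0, 0, 70, -190, 60, 15, 0, 0, 0, 70, -190, 105, 25, 0, 0, 0, 70]
}}

```text
clock: 47.25
eef_pos: [447.6, 187.5, 248.2]
tcp_rot: [3.13, 1.56, -0.203]
contact_force: [-0.0, -0.6, -0.0]
opening: 0.701
```

Call:
{"fn": "drive_tool", "kwargs": {
  "rows": [0, 45, 5, 0, 0, 0, 70, 0, 90, 10, 0, 0, 0, 70, 0, 135, 15, 0, 0, 0, 70, 0, 180, 20, 0, 0, 0, 70, 0, 225, 25, 0, 0, 0, 70, 0, 270, 30, 0, 0, 0, 70, 0, 310, 30, 0, 0, 0, 70, 0, 340, 30, 0, 0, 0, 70, 0, 355, 30, 0, 0, 0, 70, 0, 355, 30, 0, 0, 0, 70]
}}

```text
clock: 48.5
eef_pos: [350.2, -155.9, 248.8]
tcp_rot: [3.104, 1.559, -0.232]
contact_force: [0.3, 0.9, 0.0]
opening: 0.697
```

```bash
python3 - <<'E'
from h import *
delta([494.3,287.5,56],-100.7)
f=grab_frame("top")[:,:,::-1].copy(); g=grab_frame("scene")[:,:,::-1].copy()
cv2.imwrite("pics/top20.png",f);cv2.imwrite("pics/sc20.png",g)
cv2.imwrite("pics/ts20.png",np.hstack([cv2.resize(f[165:285,155:275],(400,400),interpolation=cv2.INTER_CUBIC),cv2.resize(g[80:220,335:475],(400,400),interpolation=cv2.INTER_CUBIC)]))
E
```

```text
t 48.5 eef [ 350.2 -155.9  248.8] jaw -101.1 open 0.697 F [0.3 0.9 0. ] q [-0.42 -0.07  2.09  0.    1.11  1.34]
 shift [ 193.2 -463.   -53.4] rot [-0.43 -0.69 -0.03]
```

View pics/ts20.png

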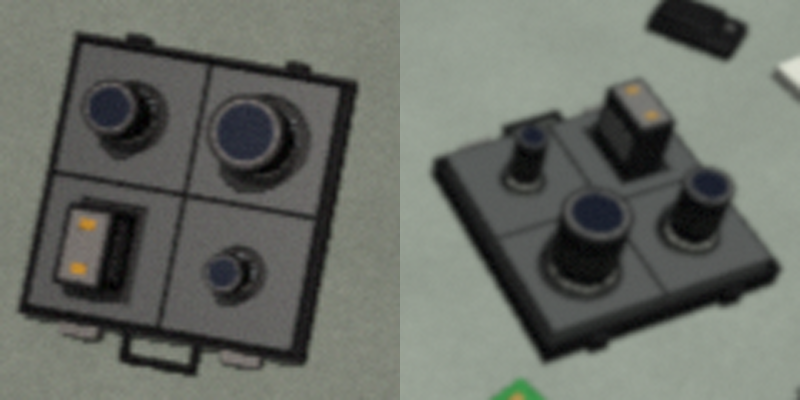

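View pics/sc20.png

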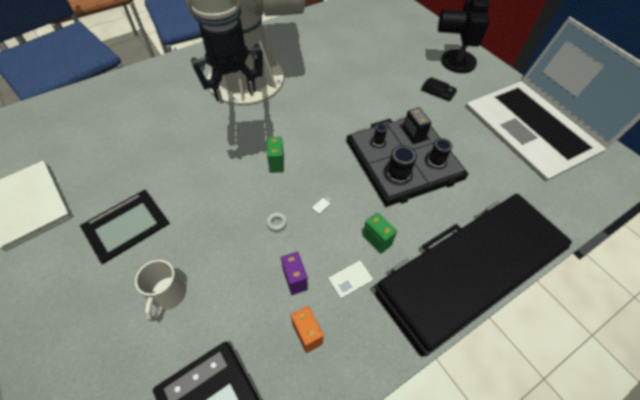

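```bash
python3 - <<'E'
from h import *
for n,x,y,z in(("L",245,132,106.5),("M",112,107,98.5),("S",223,272,92.5),("P",84,246,94.5)):print(n,ray("top",155+x*.3-.35,165+y*.3-.35,z).round(1))
a=cv2.imread("pics/scene0.png").astype(int);b=cv2.imread("pics/sc20.png").astype(int)
for n,(x0,y0,x1,y1) in dict(mug=(130,255,190,320),tape=(262,208,292,236)).items():print(n,abs(a-b)[y0:y1,x0:x1].mean())
E
```

```text
L [584.2 156.2 106.5]
M [606.8 265.6  98.5]
S [472.7 176.   92.5]
P [495.  287.7  94.5]
mug 2.7527350427350425
tape 3.041269841269841
```

All four are at their pocket centres within about 2 mm, at heights that match lying on the floor; mug and tape are unchanged.

```bash
python3 -c "
from rig import sign_off
print(sign_off())"
```

```text
the job is handed in; nothing more can be done
None
```

The three lenses and the power pack are each upright in their own pocket in the case, and I handed the job in after about 49 s. I placed them in the order large, medium, small, pack, lowering each until I felt light contact before letting go.

**Position:** the last top view puts all four within about 2 mm of their pocket centres. The clearance round each is 7 to 8 mm.

**Height:** each item touched down about 23 mm above its height on the table. That is about 5 mm above the 18 mm in the block data, so I took the blocks to sit on the case's bottom. The pictures show every item inside its pocket.

**Force:** touchdown forces were 4 to 14 N for three of the items. The large lens was pressed to about 23 N for a moment, because I kept lowering past contact. I backed off before opening the fingers.

**Bystanders:** the mug and the tape look unchanged between the first and last scene pictures, and I touched none of the coloured look-alikes. The robot was clear of everything at hand-in.

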